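Free a potted sherd sample from its curing holder

TASK

Take the hold-down bar off the curing holder and lay it flat in the empty narrow compartment of the tool tray; set it down, do not drop it. Then grip the stuck sample by its tab and rock it to one side and to the other until both stiff jaws have been pushed back and it frees (do not pry at the jaws with the fingers), lift it out, and finish still holding it upright over the holder with its foot about 2 cm clear above the jaws. Leave the sherds, brush and other things where they are.

Things in the scene. Friction and masses are not known exactly. Their poses are not given: they have to be found in the camera images.
- holder: Grey steel curing holder, fixed, base 136 (x) x 116 (y) x 12 mm. Origin: centre of its underside, on the table; z up, x along the seat slot, y = rocking direction. Seat slot 16 mm wide, walls 10 mm high. Cheeks at y 34 to 56 mm either side carry flat jaws 69 to 75 mm above the table. End posts at x = -52 and +52 mm (16 x 36 mm, top at 130 mm, 6 mm ears) carry the bar.
- seat (a point): Centre of the seat slot's floor, 12 mm above the table: the sample's foot rests here. The sample rocks about the line along the holder's x, 7 mm above this point.
- sample: Off-white resin block, 0.16 kg, 40 mm long (x). Origin: lowest point of its foot; axes as the holder's. From below: round foot (radius 7 mm, along x), body 25 mm wide (y) up to z = 55 mm (shoulders), then a tab 13 mm thick (y) up to z = 115 mm. Starts seated, upright within 1.5 degrees; jaw lips lie over both shoulders (2 mm above them, 1 mm off the tab), blocking a straight pull.
- sample_tab (a point): Point on the sample's centre line, in the tab, 96 mm above the sample's origin: grip here, fingers closing along the sample's y.
- jaw_a (a joint): Travel (m) of the jaw on the holder's +y side, outward: 0 = closed (lip 7.5 mm from the middle), 0.008 = fully back. Stiff (about 12 N), stays where pushed. The tab pushes it when the sample is tilted about its foot; 9 to 10 degrees, top towards +y, pushes it fully back. The sample comes out only when both jaws' travels add up to over 0.010; one jaw alone never suffices.
- jaw_b (a joint): The same for the jaw on the holder's -y side, outward along -y.
- bar: Plain aluminium hold-down bar, 130 (x) x 24 (y) x 14 (z) mm, 0.13 kg, loose. Origin: centre of its underside. It starts lying along the holder's x on the two end posts, underside 130 mm above the table, 3 mm above the sample's tab.
- bar_center (a point): Centre of the bar, 7 mm above its underside.
- tray: Grey plastic tool tray, fixed, 154 mm (x) x 136 mm (y from -62 to +74 mm), floor 4 mm thick, walls up to 20 mm above the table. Origin on the table; x along its compartments. The wide compartment (+y side) holds the brush at its far side; the narrow one (-y side) is empty; its long walls are cut away over the middle 54 mm as finger scoops.
- slot (a point): Centre of the floor of the empty narrow compartment, 4 mm above the table. The compartment is 144 mm long along the tray's x, 34 mm wide, walls 16 mm high. The bar lies in it along the tray's x, either way round.
- sherd_big: Bystander, to be left alone: flat terracotta potsherd about 75 x 60 x 9 mm. Origin: centre of its underside.
- sherd_mid: Bystander, to be left alone: flat grey potsherd about 52 x 42 x 8 mm. Origin: centre of its underside.
- sherd_small: Bystander, to be left alone: flat terracotta potsherd about 50 x 38 x 7 mm. Origin: centre of its underside.
- cup: Bystander, to be left alone: white ceramic cup, 60 mm across, 60 mm high. Origin: centre of its underside.
- resin_jar: Bystander, to be left alone: amber closed jar, 60 mm across, 85 mm high. Origin: centre of its underside.
- weight: Bystander, to be left alone: small brass cylinder weight, 40 mm across, 35 mm high. Origin: centre of its underside.
- brush: Bystander, to be left alone: small brush, 120 mm long, 17 mm wide, lying in the tray's wide compartment. Origin: centre of its underside.
Mind the look-alikes: they are no part of the job. There is more than one size of the sample; the one meant has the size given above.

How it is judged (in metres and radians):
On the way, in this order (a step that is already met when the one before it is completed fails the run):
1. the hold-down bar lies flat in the narrow tray compartment, let go (horizontal distance between bar_center and slot below 0.012 m and z of bar_center in the frame of tray below 0.016 m and angle between the z axis of bar and the z axis of tray, either way round below 0.1 rad and angle between the x axis of bar and the x axis of tray, either way round below 0.12 rad and contact force between the fingers and bar below 0.2 N and linear speed of bar below 0.03 m/s), for 0.3 s.
2. the sample, still seated, has been rocked far enough to one side to push one jaw back at least 4 mm (z of sample in the frame of holder below 0.022 m and value of joint any of jaw_a, jaw_b above 0.004 m), for 0.1 s.
3. rocked to the other side while still seated: both jaws pushed back at least 3 mm (z of sample in the frame of holder below 0.022 m and value of joint each of jaw_a, jaw_b above 0.003 m), for 0.1 s.
At the end, for the whole second after the job is handed in: Bar flat, still, let go in the narrow compartment (within 12 mm, 0.12 rad). Fingers hold the sample (over 2 N), still, upright within 0.2 rad, within 40 mm of the holder's centre, foot 5 to 55 mm above the jaws (80 to 130 mm above the table), touching neither holder nor jaws (all of step 1 and z of sample in the frame of holder between 0.08 and 0.13 m and horizontal distance between sample and holder below 0.04 m and angle between sample's own z axis and vertical below 0.2 rad and contact force between the fingers and sample above 2 N and contact force between sample and holder below 0.2 N and linear speed of sample below 0.03 m/s); the arm keeps its last pose, push and grip.
It fails at once if the bar is dropped (falls from more than about 25 mm) (contact force between the fingers and bar below 0.05 N and linear speed of bar above 0.7 m/s).
It fails at once if the fingers push at a jaw (more than 3 N) (contact force between the fingers and jaw_a above 3 N or contact force between the fingers and jaw_b above 3 N).
It fails at once if a bystander is moved more than 25 mm (distance of any of sherd_big, sherd_mid, sherd_small, cup, resin_jar, weight, brush from where it was at the start of the episode above 0.025 m).
It also fails if it takes over 54 s, if anything falls off the work surface, if the arm or the gripper's body presses on something with over 40 N, if the wrist force passes 120 N, or if a joint passes its speed limit or range.

ROBOT

A 6-joint arm with a two-finger parallel gripper is mounted at the origin on the work surface. World frame = base frame: x ahead of the robot, y to its left, z up, the work surface at z = 0. Lengths are in m, angles in degrees, forces in N, time in s.
With the tool pointing down it reaches from about 0.35 to 0.725 m from the base axis. Payload 4.3 kg.
Tool frame: the origin (TCP) lies on the mounting face of the last link; the fingertips stand 173 mm ahead of it and the grasp point (between the pads) lies 155 mm ahead of it; z points along the fingers, y is the line along which they close (so a half turn about z gives the same grasp; the last joint's range is limited). The gripper opens to 85 mm and grips with 20 to 120 N. Pads are 22 mm wide; open, the fingers measure 114 mm over their backs; the gripper's body (76 mm by 85 mm) begins 54 mm behind the grasp point. The pads swing forward as they close: fully open they stand 13 mm farther back than shut.
Start: joints at [70.113, 21.618, 4.641, 73.018, 0, 83.68], TCP at [0.135, 0.559, 0.405] pointing down, gripper open.
Joint ranges: [-156.06, 156.06], [-48.1, 94.91], [-58.44, 69.94], [-101.28, 121.22], [-78.64, 73.56], [-180, 180]. Speed limits (degrees/s): [147.25, 147.25, 180, 180, 180, 180].

INTERFACE

Orientations are given as a 3x3 rotation matrix whose columns are the frame's x, y, z axes.
In Python, from cell import env gives the robot as it stands. The module is installed in compiled form; this text tells all that it offers.
- The arm moves only by the shell command python3 -m jog 'ROWS' [FORCE]. ROWS is text: rows parted by semicolons, each of 7 numbers parted by spaces: the opening, from 0 (shut) to 1 (fully open), then the shift along the tool's x, y, z in units of 60 mm (1.0 is 60 mm), then the turn, a rotation vector about the tool's x, y, z in units of 10 degrees (1.0 is 10 degrees). A call has 1 to 8 rows; each row is the pose to reach, as a shift and turn from the pose commanded when the call began, along the tool's axes at that moment; what a row does not reach only later rows make up. A row lasts 1/8 s, in which the tool goes at most 62.5 mm and 10.7 degrees, less where a joint would pass 70% of its speed; a pose out of reach is approached as far as the arm can. A call with a gripper value outside its range is refused whole. The fingers move at their own pace and stop on an object; FORCE is the grip in N (left out, the last holds). Time passes only in rows, so rows that repeat a pose let the fingers close. It gives the time, the measured TCP pose, the force, the opening and the grip force at its end, in the units of the state.
- env.get_obs(): the state, without advancing time (a new reading comes with each control period).
- env.camera(name): name is "side" or "top"; returns a dict with "color" (420x560x3 uint8, red, green, blue), "mtx" (3x3 intrinsics, pixels), "extrinsics" (4x4, takes a point from world to camera coordinates). Camera axes: x right, y down, z forward; pixel columns grow to the right and rows downward; lengths in m; the calibration is good to about 2 mm. A picture is of the moment at which its call begins. There is no depth.
- env.close_job(): hands the job in; it is judged then, once.
The state is a dict: "t": time; "q": joint angles; "qvel": joint speeds; "tau": joint torques, N m; "position": TCP position; "ee_rot": TCP orientation; "force": force on the tool from outside, world axes, zero at the start; "torque": the same for the moment, N m; "opening": finger opening in m; "gripper_force": force on a finger pad.
Only numpy, scipy, OpenCV 4.12 (cv2) and the standard library are available. Lean on these libraries where they do the work, as an engineer would, in place of code of your own. Each camera call takes 0.05 s, during which the arm holds its last target. There are 200 camera calls.

## Working session

There is one attempt and no reset: what is moved stays moved. The work goes in short steps, Python scripts to look and compute and a shell command to move; the robot and the scene stay as the last step left them, time stands still between calls to the robot, and variables do not carry over. Pictures are saved under pics/ and viewed, at most 10 in all, crops included, and the job is handed in when it is done.

```bash
mkdir -p pics; python3 - <<'E'
from cell import env
import cv2, numpy as np
np.set_printoptions(precision=4,suppress=True)
for n in ("top","side"):
    c=env.camera(n); cv2.imwrite(f"pics/{n}0.png",c["color"][:,:,::-1]); np.savez(f"{n}0.npz",**c)
    print(n,c["mtx"],c["extrinsics"])
o=env.get_obs(); print(o["t"],o["position"],o["ee_rot"],o["opening"])
E
```

```text
top [[453.7364   0.     283.1668]
 [  0.     453.7364 212.0659]
 [  0.       0.       1.    ]] [[-0.0068 -1.      0.0031 -0.0181]
 [-0.9811  0.006  -0.1935  0.5816]
 [ 0.1934 -0.0043 -0.9811  0.9647]
 [ 0.      0.      0.      1.    ]]
side [[524.9632   0.     278.2884]
 [  0.     524.9632 212.9871]
 [  0.       0.       1.    ]] [[ 0.9985 -0.0537 -0.013  -0.5514]
 [-0.0463 -0.6852 -0.7269  0.1019]
 [ 0.0302  0.7264 -0.6866  1.1193]
 [ 0.      0.      0.      1.    ]]
0.1 [0.1348 0.5587 0.4038] [[-0.9721  0.2346 -0.0006]
 [ 0.2346  0.9721 -0.0018]
 [ 0.0002 -0.0019 -1.    ]] 0.0856451904759455
```

View pics/top0.png

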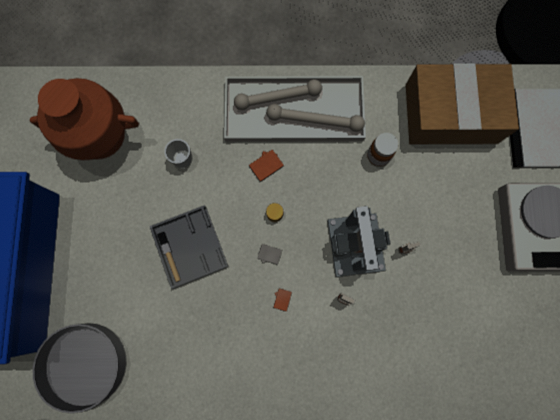

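View pics/side0.png

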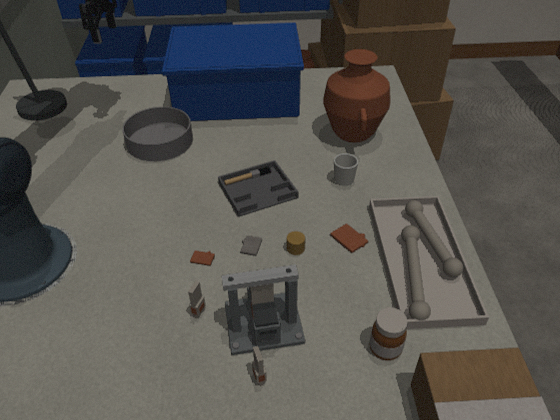

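The top view shows the holder and bar near (365,240) and the tray near (190,247). The side view shows the bar near (260,278) and the tray near (258,188). I'll enlarge those areas.

```bash
cat > h.py <<'E'
import numpy as np, cv2
def ray(c,p):
    R=c["extrinsics"][:3,:3]; t=c["extrinsics"][:3,3]
    d=R.T@np.linalg.solve(c["mtx"],[p[0],p[1],1.]); return -R.T@t,d
def onz(c,p,z):
    o,d=ray(c,p); return o+d*(z-o[2])/d[2]
def proj(c,P):
    P=np.atleast_2d(P); q=P@c["extrinsics"][:3,:3].T+c["extrinsics"][:3,3]; q=q@c["mtx"].T
    return q[:,:2]/q[:,2:]
def tri(c1,p1,c2,p2):
    (a,d),(b,e)=ray(c1,p1),ray(c2,p2)
    s=np.linalg.lstsq(np.c_[d,-e],b-a,rcond=None)[0]; A=a+s[0]*d;B=b+s[1]*e
    return (A+B)/2,np.linalg.norm(A-B)
E
python3 - <<'E'
import cv2,numpy as np
t=np.load("top0.npz")["color"][:,:,::-1]; s=np.load("side0.npz")["color"][:,:,::-1]
def crop(im,x,y,w,h): 
    z=cv2.resize(im[y:y+h,x:x+w],(395,int(395*h/w)),interpolation=cv2.INTER_CUBIC); return cv2.convertScaleAbs(z,alpha=1.6,beta=10)
A=[crop(t,145,200,90,66*1),crop(t,320,195,90,66+24)]
B=[crop(s,210,155,95,66),crop(s,215,260,95,95)]
H=lambda L:np.vstack([cv2.copyMakeBorder(x,0,0,0,0,0) for x in L])
t2=crop(t,145,195,95,95);t3=crop(t,320,195,95,95);s2=B[1]
print(t2.shape)
cv2.imwrite("pics/c1.png",np.hstack([t2,t3])); 
cv2.imwrite("pics/c2.png",np.hstack([crop(s,210,145,95,95),s2]))
E
```

```text
(395, 395, 3)
```

View pics/c1.png

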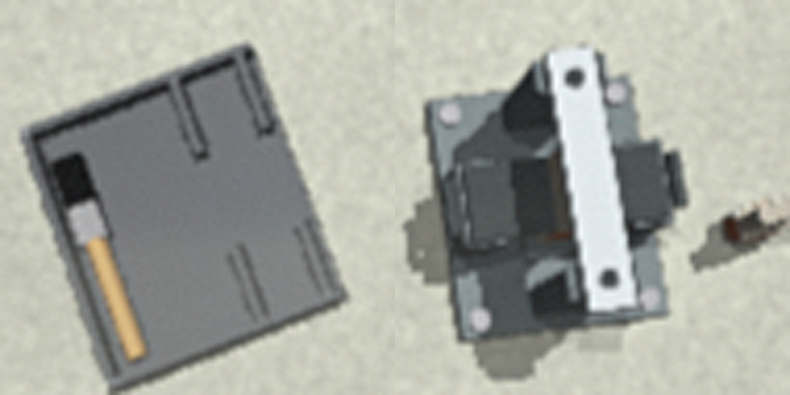

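View pics/c2.png

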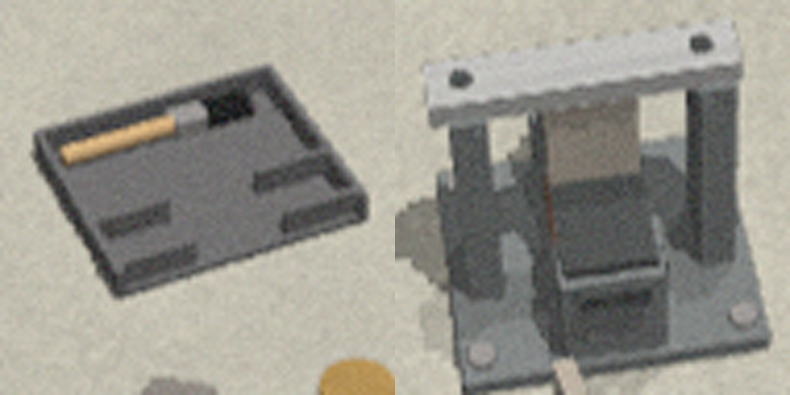

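Bar corners and tray rim corners can be read from the crops (scale 4.158): the bar is in the right half of the top crop, and the tray's narrow compartment is on its right side.

```bash
cat >> h.py <<'E'
def bar(c,z=.144,box=(320,195,95,95),thr=110):
    x,y,w,h=box; g=cv2.cvtColor(c["color"],cv2.COLOR_RGB2HSV)[y:y+h,x:x+w]
    m=((g[...,2]>thr)&(g[...,1]<25)).astype(np.uint8)
    n,l,s,k=cv2.connectedComponentsWithStats(m); i=1+np.argmax(s[1:,4])
    cs,_=cv2.findContours((l==i).astype(np.uint8),0,2); P=np.vstack(cs)[:,0]+[x,y]
    W=np.array([onz(c,p,z)[:2] for p in P]).astype(np.float32)
    return cv2.minAreaRect(W), s[i]
E
python3 - <<'E'
from h import *
np.set_printoptions(precision=4,suppress=True)
T=dict(np.load("top0.npz"));S=dict(np.load("side0.npz"))
f=95/395
def go(name,c,pts,o,z):
    W=np.array([onz(c,(o[0]+(x+.5)*f-.5,o[1]+(y+.5)*f-.5),z) for x,y in pts])
    print(name,W[:,:2].tolist(),"ctr",W.mean(0)); 
    for i in range(4):
        d=W[(i+1)%4]-W[i]; print("  len %.4f ang %.2f"%(np.hypot(*d[:2]),np.degrees(np.arctan2(d[1],d[0]))))
go("bar",T,[(155,52),(197,48),(238,305),(197,311)],(320,195),.144)
go("trayT",T,[(25,133),(248,45),(347,298),(112,388)],(145,195),.02)
go("trayS",S,[(37,132),(272,68),(368,202),(117,295)],(210,145),.02)
go("holdT",T,[(32,100),(233,75),(272,312),(67,340)],(320,195),.012)
go("barS",S,[(33,65),(337,23),(347,62),(35,110)],(215,260),.144)
for th in (120,140,160): print(th,bar(T,thr=th))
E
```

```text
bar [[0.5737578655822624, -0.1734639179558078], [0.5756561818770153, -0.19438010558356017], [0.4487362782926648, -0.20879880705742432], [0.445985080597162, -0.18886511401539546]] ctr [ 0.511  -0.1914  0.144 ]
  len 0.0210 ang -84.81
  len 0.1277 ang -173.52
  len 0.0201 ang 97.86
  len 0.1287 ang 6.87
trayT [[0.5563090572910399, 0.2853617136548916], [0.6056927098440608, 0.1624959165645426], [0.4635564859987966, 0.10444304712848942], [0.41571554277868156, 0.23119117603065414]] ctr [0.5103 0.1959 0.02  ]
  len 0.1324 ang -68.10
  len 0.1535 ang -157.78
  len 0.1355 ang 110.68
  len 0.1507 ang 21.07
trayS [[0.41837750834722, 0.23004160902784376], [0.5594751571596375, 0.2815258145858627], [0.6076408060677021, 0.15437803275185735], [0.4657806332459779, 0.0874888344719773]] ctr [0.5128 0.1884 0.02  ]
  len 0.1502 ang 20.05
  len 0.1360 ang -69.25
  len 0.1568 ang -154.76
  len 0.1502 ang 108.39
holdT [[0.5739121662604818, -0.12548480254224215], [0.5875833795303149, -0.2396289003901071], [0.45411985536483607, -0.25501591108064375], [0.4395370280132291, -0.14132178397551332]] ctr [ 0.5138 -0
[... 437 characters left out ...]
6, -0.19326013326644897), (0.19791938364505768, 0.19216309487819672), 89.61760711669922), array([   0,    0,   95,   95, 4424], dtype=int32))
140 (((0.5113949775695801, -0.19077728688716888), (0.12584613263607025, 0.020420435816049576), 7.130730628967285), array([ 37,  12,  20,  62, 456], dtype=int32))Traceback (most recent call last):
  File "<stdin>", line 15, in <module>
  File "h.py", line 17, in bar
    n,l,s,k=cv2.connectedComponentsWithStats(m); i=1+np.argmax(s[1:,4])
                                                     ~~~~~~~~~^^^^^^^^^
    return _wrapfunc(a, 'argmax', axis=axis, out=out, **kwds)
    return bound(*args, **kwds)
ValueError: attempt to get argmax of an empty sequence
```

```bash
cat > ov.py <<'E'
from h import *
import sys
cx,cy,a=map(float,sys.argv[1:4])
R=np.array([[np.cos(a:=np.radians(a)),-np.sin(a)],[np.sin(a),np.cos(a)]])
out=[]
for n,(x,y,w,h) in (("top",(145,197,85,95)),("side",(212,155,90,65))):
    c=dict(np.load(n+"0.npz")); k=400/w
    im=cv2.convertScaleAbs(cv2.resize(c["color"][y:y+h,x:x+w,::-1],(400,int(h*k)),interpolation=cv2.INTER_CUBIC),alpha=2.2,beta=10)
    def poly(P,z,col,cl=True):
        W=np.c_[np.array(P)@R.T+[cx,cy],np.full(len(P),z)]
        q=(proj(c,W)+.5-[x,y])*k-.5
        cv2.polylines(im,[np.round(q).astype(int)],cl,col,1)
    poly([(-.077,-.062),(.077,-.062),(.077,.074),(-.077,.074)],.02,(0,0,255))
    poly([(-.077,-.062),(.077,-.062),(.077,.074),(-.077,.074)],.0,(255,0,0))
    for s in (1,-1): poly([(s*.027,-.057),(s*.072,-.057),(s*.072,-.023),(s*.027,-.023)],.02,(0,255,0),False)
    out.append(cv2.copyMakeBorder(im,0,450-im.shape[0],0,0,0))
cv2.imwrite(sys.argv[4],np.hstack(out))
print("slot",R@[0,-.04]+[cx,cy])
E
python3 ov.py 0.5135 0.1875 21.2 pics/ov1.png
```

```text
slot [0.52796498 0.15020705]
```

View pics/ov1.png

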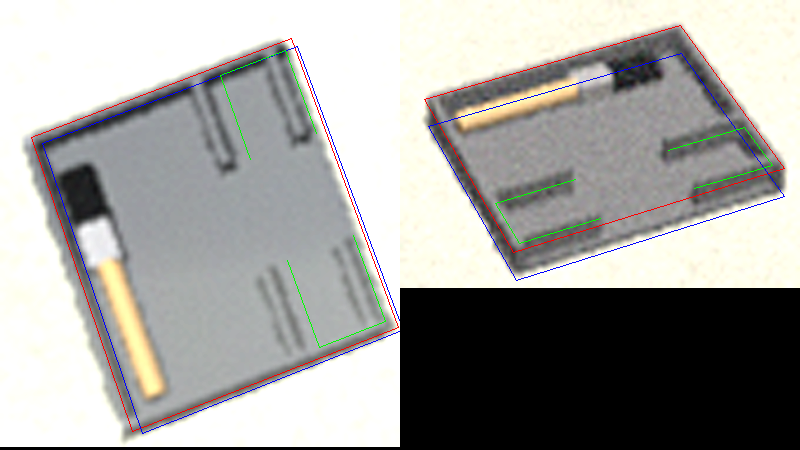

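The overlay matches the side view. In the top view it sits about 3 mm off in y, so I use slot ≈ (0.527, 0.152) with yaw 21.2°. Next is a planner that only prints numbers.

```bash
cat > plan.py <<'E'
import sys,numpy as np
from scipy.spatial.transform import Rotation as Ro
from cell import env
# plan x y z yawY [tilt about holder-x axis deg, world yaw axis]: TCP target; prints tool-frame shift/60mm, turn/10deg
def plan(x,y,z,yaw,R=None):
    o=env.get_obs(); a=np.radians(yaw)
    if R is None: R=np.c_[[np.sin(a),-np.cos(a),0],[np.cos(a),np.sin(a),0],[0,0,-1]]
    C=np.array(o["ee_rot"]); p=np.array(o["position"])
    print("t %.2f"%o["t"],"pos",p.round(4),"F",np.round(o["force"],1),"open %.4f"%o["opening"],"grip",o["gripper_force"])
    print("yaw %.2f tilt %.2f"%(np.degrees(np.arctan2(C[1,1],C[0,1])),np.degrees(np.arccos(-C[2,2]))))
    print("shift",(C.T@(np.array([x,y,z])-p)/.06).round(3),"turn",(Ro.from_matrix(C.T@R).as_rotvec(degrees=True)/10).round(3))
if __name__=="__main__": plan(*map(float,sys.argv[1:]))
E
python3 plan.py 0.47 0.25 0.40 90
```

```text
t 0.10 pos [0.1348 0.5587 0.4038] F [ 1.  -0.8 -1.3] open 0.0856 grip 0.0
yaw 76.43 tilt 0.11Traceback (most recent call last):
  File "plan.py", line 12, in <module>
    if __name__=="__main__": plan(*map(float,sys.argv[1:]))
                             ~~~~^^^^^^^^^^^^^^^^^^^^^^^^^^
  File "plan.py", line 11, in plan
    print("shift",(C.T@(np.array([x,y,z])-p)/.06).round(3),"turn",(Ro.from_matrix(C.T@R).as_rotvec(degrees=True)/10).round(3))
                                                                   ~~~~~~~~~~~~~~^^^^^^^
  File "scipy/spatial/transform/_rotation.pyx", line 1143, in scipy.spatial.transform._rotation.Rotation.from_matrix
ValueError: Non-positive determinant (left-handed or null coordinate frame) in rotation matrix 0: [[-9.72096468e-01  2.34581367e-01 -1.99409988e-04]
 [ 2.34580593e-01  9.72094859e-01  1.87907540e-03]
 [-6.34641499e-04 -1.77986484e-03  9.99998215e-01]].
```

```bash
sed -i 's/\[np.sin(a),-np.cos(a),0\]/[-np.sin(a),np.cos(a),0]/' plan.py; python3 plan.py 0.47 0.25 0.40 90
```

```text
t 0.10 pos [0.1348 0.5587 0.4038] F [ 1.  -0.8 -1.3] open 0.0856 grip 0.0
yaw 76.43 tilt 0.11
shift [-6.638 -3.691  0.07 ] turn [-0.011 -0.002 -1.357]
```

```bash
python3 -m jog '1 -6.6 -3.7 0 0 0 -1.36;1 -6.6 -3.7 0 0 0 -1.36;1 -6.6 -3.7 0 0 0 -1.36;1 -6.6 -3.7 0 0 0 -1.36;1 -6.6 -3.7 0 0 0 -1.36;1 -6.6 -3.7 0 0 0 -1.36;1 -6.6 -3.7 0 0 0 -1.36;1 -6.6 -3.7 0 0 0 -1.36' 40; python3 plan.py 0.512 -0.192 0.36 96.8
```

```text
t: 1.1
position: [0.4698, 0.2478, 0.4042]
ee_rot: [[-1.0, 0.004, -0.0], [0.004, 1.0, -0.0], [0.0, -0.0, -1.0]]
force: [-0.3, -0.1, 0.4]
opening: 0.0855
gripper_force: 0.0
t 1.10 pos [0.4698 0.2478 0.4042] F [-0.3 -0.1  0.4] open 0.0855 grip 0.0
yaw 89.79 tilt 0.03
shift [-0.731 -7.327  0.74 ] turn [-0.003 -0.002 -0.701]
```

```bash
python3 -m jog '1 -.73 -7.33 .74 0 0 -.7;1 -.73 -7.33 .74 0 0 -.7;1 -.73 -7.33 .74 0 0 -.7;1 -.73 -7.33 .74 0 0 -.7;1 -.73 -7.33 .74 0 0 -.7;1 -.73 -7.33 .74 0 0 -.7;1 -.73 -7.33 .74 0 0 -.7;1 -.73 -7.33 .74 0 0 -.7' ; python3 plan.py 0.512 -0.192 0.303 96.8
```

```text
t: 2.1
position: [0.5118, -0.1923, 0.3592]
ee_rot: [[-0.993, -0.118, -0.001], [-0.118, 0.993, 0.0], [0.001, 0.0, -1.0]]
force: [0.2, 1.1, 0.3]
opening: 0.0853
gripper_force: 0.0
t 2.10 pos [ 0.5118 -0.1923  0.3592] F [0.2 1.1 0.3] open 0.0853 grip 0.0
yaw 96.78 tilt 0.05
shift [-0.005  0.005  0.937] turn [ 0.002 -0.005 -0.002]
```

```bash
python3 -m jog '1 0 0 .3 0 0 0;1 0 0 .6 0 0 0;1 0 0 .94 0 0 0;1 0 0 .94 0 0 0;.4 0 0 .94 0 0 0;.4 0 0 .94 0 0 0;.4 0 0 .94 0 0 0;.4 0 0 .94 0 0 0' 40;  python3 -m jog '.2 0 0 0 0 0 0;.2 0 0 0 0 0 0;.2 0 0 0 0 0 0;0.1 0 0 0 0 0 0;0.1 0 0 0 0 0 0' 40; python3 - <<'E'
from h import *
from cell import env
for n in("top","side"):
    c=env.camera(n); np.savez(n+"1.npz",**c); cv2.imwrite(f"pics/{n}1.png",cv2.convertScaleAbs(c["color"][:,:,::-1],alpha=1.5))
s=cv2.imread("pics/side1.png")[220:370,190:340];t=cv2.imread("pics/top1.png")[165:315,290:440]
cv2.imwrite("pics/v1.png",cv2.resize(np.hstack([t,s]),(800,400),interpolation=cv2.INTER_CUBIC))
E
python3 plan.py 0.512 -0.192 0.36 96.8
```

```text
t: 3.1
position: [0.5119, -0.1896, 0.3043]
ee_rot: [[-0.992, -0.122, 0.001], [-0.122, 0.992, -0.0], [-0.001, -0.0, -1.0]]
force: [0.1, -0.1, 0.5]
opening: 0.0342
gripper_force: 0.0
t: 3.72
position: [0.512, -0.1897, 0.3043]
ee_rot: [[-0.992, -0.122, 0.001], [-0.122, 0.992, -0.001], [-0.001, -0.001, -1.0]]
force: [-0.7, -0.6, 5.3]
opening: 0.0229
gripper_force: 40.2
t 3.83 pos [ 0.512  -0.1897  0.3043] F [-0.9 -0.8  5.2] open 0.0231 grip 40.207436084747314
yaw 97.03 tilt 0.05
shift [ 0.004 -0.039 -0.928] turn [-0.003  0.004  0.023]
```

View pics/v1.png

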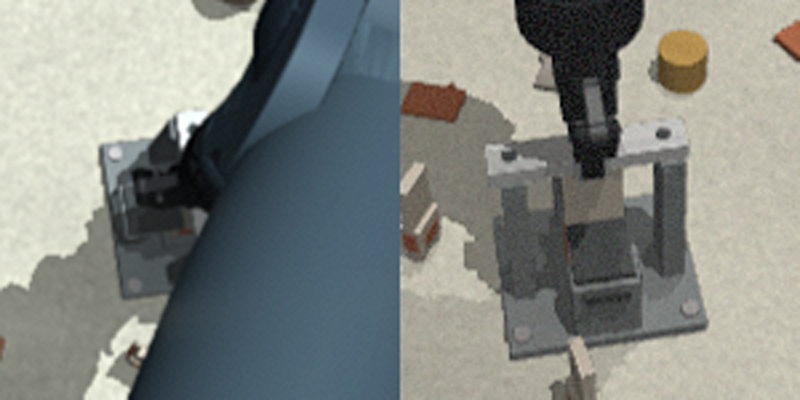

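The side view shows the fingers holding the bar at mid-length, near crop pixel (595,150). Lifting.

```bash
python3 -m jog '.1 0 0 -.1 0 0 0;.1 0 0 -.3 0 0 0;.1 0 0 -.6 0 0 0;.1 0 0 -.9 0 0 0;.1 0 0 -1.2 0 0 0;.1 0 0 -1.5 0 0 0;.1 0 0 -1.5 0 0 0' 40; python3 plan.py 0.527 0.152 0.394 111.2
```

```text
t: 4.7
position: [0.5123, -0.1897, 0.3956]
ee_rot: [[-0.992, -0.122, 0.003], [-0.122, 0.992, -0.001], [-0.003, -0.002, -1.0]]
force: [-0.3, 0.1, -2.2]
opening: 0.0229
gripper_force: 39.5
t 4.70 pos [ 0.5123 -0.1897  0.3956] F [-0.3  0.1 -2.2] open 0.0229 grip 39.4647753238678
yaw 97.03 tilt 0.18
shift [-0.941  5.622  0.02 ] turn [-0.011  0.014 -1.417]
```

```bash
python3 -m jog '.1 -.1 .6 0 0 0 -.15;.1 -.25 1.4 0 0 0 -.4;.1 -.4 2.3 0 0 0 -.6;.1 -.55 3.2 0 0 0 -.8;.1 -.7 4.1 0 0 0 -1;.1 -.82 4.9 0 0 0 -1.2;.1 -.92 5.45 0 0 0 -1.42;.1 -.94 5.62 0 0 0 -1.42' 40; python3 - <<'E'
from h import *
from cell import env
for n in("top","side"):
    c=env.camera(n); np.savez(n+"2.npz",**c); cv2.imwrite(f"pics/{n}2.png",cv2.convertScaleAbs(c["color"][:,:,::-1],alpha=1.5))
E
python3 plan.py 0.527 0.152 0.23 111.2
```

```text
t: 5.7
position: [0.5261, 0.1539, 0.3929]
ee_rot: [[-0.931, -0.365, -0.002], [-0.365, 0.931, -0.0], [0.001, 0.001, -1.0]]
force: [0.4, 0.4, -1.4]
opening: 0.023
gripper_force: 39.6
t 5.80 pos [0.5262 0.1526 0.3932] F [ 0.5 -0.6 -1.4] open 0.0230 grip 39.60443079471588
yaw 111.29 tilt 0.08
shift [-0.012 -0.015  2.719] turn [ 0.001 -0.008  0.009]
```

```bash
python3 -m jog '.1 0 0 .4 0 0 0;.1 0 0 1.0 0 0 0;.1 0 0 1.7 0 0 0;.1 0 0 2.4 0 0 0;.1 0 0 2.9 0 0 0;.1 0 0 3.1 0 0 0;.1 0 0 3.1 0 0 0' 40; python3 - <<'E'
from h import *
from cell import env
for n in("top","side"):
    c=env.camera(n); np.savez(n+"3.npz",**c); cv2.imwrite(f"pics/{n}3.png",cv2.convertScaleAbs(c["color"][:,:,::-1],alpha=1.8))
s=cv2.imread("pics/side3.png")[125:225,205:305];t=cv2.imread("pics/top3.png")[195:295,140:240]
cv2.imwrite("pics/v2.png",cv2.resize(np.hstack([t,s]),(800,400),interpolation=cv2.INTER_CUBIC))
E
python3 plan.py 0.527 0.152 0.177 111.2
```

```text
t: 6.68
position: [0.5263, 0.1512, 0.2076]
ee_rot: [[-0.933, -0.361, -0.001], [-0.361, 0.933, -0.0], [0.001, 0.0, -1.0]]
force: [0.8, 0.2, -0.7]
opening: 0.0231
gripper_force: 39.6
t 6.78 pos [0.5273 0.1518 0.2092] F [ 0.8  0.6 -1.1] open 0.0229 grip 39.599082469940186
yaw 111.19 tilt 0.12
shift [0.005 0.006 0.536] turn [-0.003  0.012 -0.001]
```

View pics/v2.png

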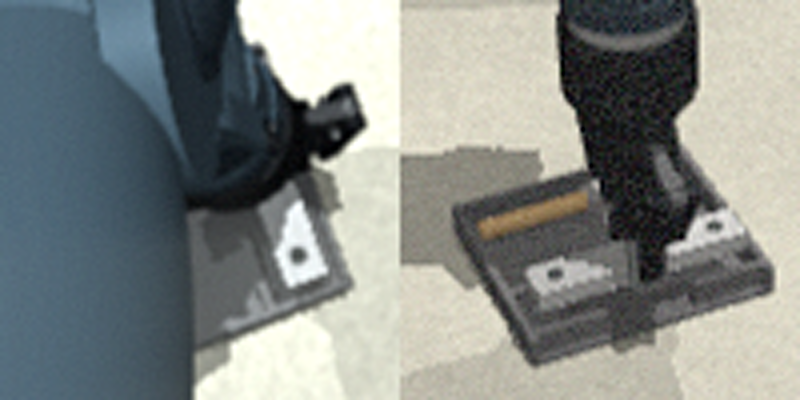

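```bash
python3 - <<'E'
from h import *
np.set_printoptions(precision=4,suppress=True)
T=dict(np.load("top3.npz"));S=dict(np.load("side3.npz"))
A=onz(S,(243.4,193.4),.048);B=onz(S,(283.4,181.1),.048)
print("side",A,B,(A+B)/2,np.linalg.norm(A-B),np.degrees(np.arctan2(*(B-A)[1::-1])))
print("top hole",onz(T,(214.1,258.4),.048))
f=95/395
a=onz(S,(215+66*f,260+78*f),.144);b=onz(S,(215+306*f,260+44*f),.144);print(np.linalg.norm(a-b))
E
```

```text
side [0.4804 0.1304 0.048 ] [0.5739 0.1676 0.048 ] [0.5271 0.149  0.048 ] 0.10065386904889917 21.692751311228285
top hole [0.4791 0.1325 0.048 ]
0.09959799826435255
```

```bash
python3 -m jog '.1 0 0.01 .15 0 0 0;.1 0 0.01 .3 0 0 0;.1 0 0.01 .4 0 0 0;.1 0 .01 .44 0 0 0;.1 0 .01 .47 0 0 0;.1 0 .01 .47 0 0 0' 40; python3 plan.py 0.527 0.152 0.178 111.2
```

```text
t: 7.52
position: [0.5272, 0.1537, 0.1894]
ee_rot: [[-0.931, -0.364, 0.008], [-0.364, 0.931, 0.002], [-0.008, -0.001, -1.0]]
force: [-24.5, -1.0, 72.0]
opening: 0.0229
gripper_force: 74.0
t 7.53 pos [0.5272 0.1537 0.1894] F [-24.5  -1.   72. ] open 0.0229 grip 74.0030025690794
yaw 111.33 tilt 0.46
shift [ 0.015 -0.024  0.19 ] turn [-0.008  0.046  0.013]
```

```bash
python3 -m jog '.1 0 0 -.1 0 0 0;.1 0 0 -.15 0 0 0;.1 0 0 -.15 0 0 0' 40; python3 - <<'E'
from h import *
from cell import env
for n in("top","side"):
    c=env.camera(n); np.savez(n+"4.npz",**c); cv2.imwrite(f"pics/{n}4.png",cv2.convertScaleAbs(c["color"][:,:,::-1],alpha=2.2,beta=10))
s=cv2.imread("pics/side4.png")[145:225,210:310];t=cv2.imread("pics/top4.png")[215:295,145:245]
cv2.imwrite("pics/v3.png",cv2.resize(np.vstack([s]),(700,560),interpolation=cv2.INTER_CUBIC))
E
python3 plan.py 0.527 0.152 0.178 111.2
```

```text
t: 7.9
position: [0.5275, 0.1532, 0.1904]
ee_rot: [[-0.932, -0.363, 0.004], [-0.363, 0.932, 0.002], [-0.004, 0.0, -1.0]]
force: [-2.1, 1.6, 16.3]
opening: 0.023
gripper_force: 64.7
t 8.00 pos [0.5275 0.1532 0.1903] F [-2.   1.7 15.8] open 0.0227 grip 64.69581484794617
yaw 111.26 tilt 0.22
shift [ 0.016 -0.016  0.206] turn [0.001 0.022 0.006]
```

View pics/v3.png

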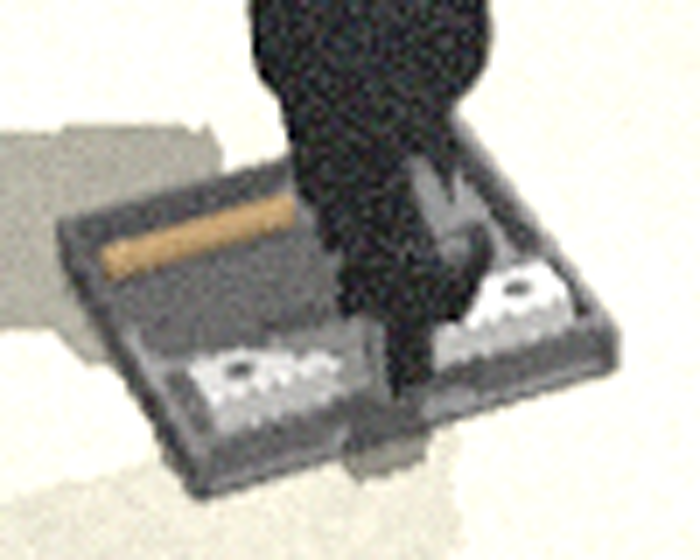

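```bash
python3 - <<'E'
from h import *
np.set_printoptions(precision=4,suppress=True)
S=dict(np.load("side4.npz"))
for z in (.018,.026,.034,.042):
    A=onz(S,(244.1,197.4),z);B=onz(S,(283.5,186),z); print(z,(A+B)/2,np.linalg.norm(A-B))
S=dict(np.load("side2.npz"))
E
```

```text
0.018 [0.5277 0.1678 0.018 ] 0.10081837877733243
0.026 [0.5276 0.1586 0.026 ] 0.09983163933741088
0.034 [0.5276 0.1494 0.034 ] 0.0988448998974892
0.042 [0.5275 0.1402 0.042 ] 0.0978581604575676
```

The bar's top is at about 34 mm, so it is resting on a wall and my wall layout is off. I'll measure the walls from intensity profiles in the first images.

```bash
python3 - <<'E'
from h import *
a=np.radians(21.2);R=np.array([[np.cos(a),-np.sin(a)],[np.sin(a),np.cos(a)]])
ys=np.arange(-.070,.012,.002)
out=[ys*1000]
for n in("top","side"):
    c=dict(np.load(n+"0.npz")); g=cv2.cvtColor(c["color"],cv2.COLOR_RGB2GRAY).astype(np.float32)
    for xr in ((-.065,-.035),(-.015,.015),(.035,.065)):
        pr=[]
        for y in ys:
            P=np.array([np.r_[R@[x,y]+[.5135,.1875],.02] for x in np.linspace(*xr,25)])
            q=proj(c,P).astype(np.float32); pr.append(cv2.remap(g,q[:,0],q[:,1],1).mean())
        out.append(pr)
print("y  top- top0 top+ side- side0 side+")
for r in np.array(out).T: print(*r.round().astype(int))
E
```

```text
y  top- top0 top+ side- side0 side+
-70 122 123 123 50 65 53
-68 122 122 122 43 65 45
-66 123 123 123 40 65 40
-64 124 124 125 40 65 40
-62 122 123 124 40 65 40
-60 104 104 108 40 65 39
-58 83 78 82 40 65 39
-56 67 68 62 45 65 44
-54 59 68 48 55 65 52
-52 66 69 54 62 65 60
-50 73 69 64 66 65 65
-48 66 69 60 65 65 64
-46 62 70 50 65 64 63
-44 70 70 58 65 65 62
-42 75 69 67 64 65 62
-40 76 69 69 65 65 62
-38 76 70 68 65 65 62
-36 76 70 68 62 65 60
-34 75 70 68 57 65 56
-32 75 69 68 50 66 50
-30 75 69 68 43 66 43
-28 75 69 68 39 65 40
-26 75 69 68 40 65 40
-24 75 69 68 41 64 41
-22 75 69 68 40 64 41
-20 75 69 69 39 65 40
-18 69 69 64 43 66 41
-16 57 69 48 51 66 48
-14 59 69 42 60 65 56
-12 70 69 58 65 65 62
-10 70 69 64 66 64 65
-8 63 69 54 65 64 63
-6 66 69 55 65 65 63
-4 73 69 64 65 65 63
-2 75 69 68 65 65 63
0 75 69 67 65 65 62
2 74 69 67 65 65 62
4 74 69 67 65 65 63
6 74 69 67 65 66 63
8 74 69 67 65 65 62
10 74 69 67 65 65 62
```

```bash
python3 -m jog '.1 0 0 -.15 0 0 0;.1 0 0 -.3 0 0 0;.1 0 .07 -.3 0 0 0;.1 0 .13 -.3 0 0 0;.1 0 .13 -.3 0 0 0' 40; python3 - <<'E'
from h import *
from cell import env
c=env.camera("side"); np.savez("side5.npz",**c); x,y=205,145
hsv=cv2.cvtColor(c["color"],cv2.COLOR_RGB2HSV)
im=cv2.convertScaleAbs(c["color"][145:225,205:305,::-1],alpha=2.2,beta=10)
cv2.imwrite("pics/v4.png",cv2.resize(im,(700,560),interpolation=cv2.INTER_CUBIC))
E
python3 plan.py 0.525 0.158 0.178 111.2
```

```text
t: 8.62
position: [0.523, 0.1602, 0.2062]
ee_rot: [[-0.932, -0.363, -0.001], [-0.363, 0.932, -0.0], [0.001, 0.0, -1.0]]
force: [0.6, 0.4, -1.7]
opening: 0.0229
gripper_force: 62.1
t 8.68 pos [0.5231 0.1601 0.2063] F [-0.5  0.3 -1.6] open 0.0232 grip 62.12561432272196
yaw 111.25 tilt 0.05
shift [-0.017 -0.043  0.471] turn [ 0.001 -0.005  0.005]
```

View pics/v4.png

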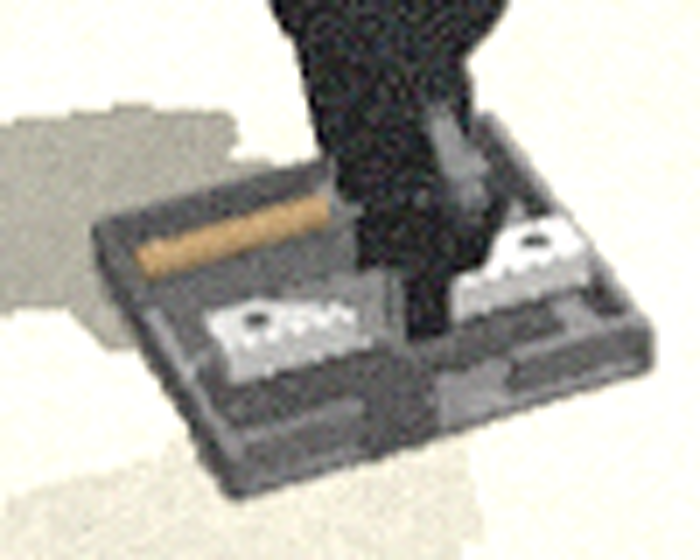

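```bash
python3 - <<'E'
from h import *
np.set_printoptions(precision=4,suppress=True)
S=dict(np.load("side5.npz")); a=np.radians(21.2);R=np.array([[np.cos(a),-np.sin(a)],[np.sin(a),np.cos(a)]])
for z in (.044,.048,.052):
    A=onz(S,(241.4,190),z);B=onz(S,(281.3,178.9),z);m=(A+B)/2; print(z,m,np.linalg.norm(A-B),np.degrees(np.arctan2(*(B-A)[1::-1])),"tray",R.T@(m[:2]-[.5135,.1875]))
E
```

```text
0.044 [0.5227 0.164  0.044 ] 0.09990351128225557 19.63403791546077 tray [ 0.     -0.0252]
0.048 [0.5227 0.1593 0.048 ] 0.09939855664364698 19.63403791546089 tray [-0.0017 -0.0296]
0.052 [0.5226 0.1545 0.052 ] 0.09889360200503845 19.634037915460873 tray [-0.0034 -0.0341]
```

```bash
python3 -m jog '.1 0 0 .15 0 0 0;.1 0 0 .28 0 0 0;.1 0 0 .36 0 0 0;.1 0 0 .36 0 0 0' 40; python3 plan.py 0.525 0.158 0.178 111.2
```

```text
t: 9.18
position: [0.5231, 0.1598, 0.1844]
ee_rot: [[-0.932, -0.362, -0.001], [-0.362, 0.932, -0.0], [0.001, 0.0, -1.0]]
force: [-0.1, 0.9, -1.5]
opening: 0.0232
gripper_force: 62.1
t 9.18 pos [0.5231 0.1598 0.1844] F [-0.1  0.9 -1.5] open 0.0232 grip 62.1124005317688
yaw 111.22 tilt 0.08
shift [-0.019 -0.039  0.107] turn [ 0.002 -0.008  0.002]
```

Free: it is past the wall height with no contact. Continuing down.

```bash
python3 -m jog '.1 0 0 .05 0 0 0;.1 0 0 .08 0 0 0;.1 0 0 .08 0 0 0' 40; python3 plan.py 0.525 0.158 0.178 111.2
```

```text
t: 9.55
position: [0.5234, 0.1599, 0.1802]
ee_rot: [[-0.932, -0.362, -0.0], [-0.362, 0.932, 0.0], [0.0, 0.0, -1.0]]
force: [-0.6, -0.4, -2.0]
opening: 0.023
gripper_force: 62.1
t 9.55 pos [0.5234 0.1599 0.1802] F [-0.6 -0.4 -2. ] open 0.0230 grip 62.11285941302776
yaw 111.23 tilt 0.01
shift [-0.013 -0.039  0.037] turn [ 0.    -0.     0.003]
```

```bash
python3 -m jog '.1 0 0 .03 0 0 0;.1 0 0 .05 0 0 0;.1 0 0 .05 0 0 0' 40; python3 plan.py 0.525 0.158 0.178 111.2
```

```text
t: 9.93
position: [0.5236, 0.1599, 0.1779]
ee_rot: [[-0.932, -0.362, 0.001], [-0.362, 0.932, 0.0], [-0.001, -0.0, -1.0]]
force: [-2.8, -0.1, 3.9]
opening: 0.023
gripper_force: 62.2
t 9.93 pos [0.5236 0.1599 0.1779] F [-2.8 -0.1  3.9] open 0.0230 grip 62.22336519509554
yaw 111.24 tilt 0.04
shift [-0.01  -0.039 -0.001] turn [-0.001  0.004  0.004]
```

```bash
python3 -m jog '.35 0 0 0 0 0 0;.45 0 0 0 0 0 0;.5 0 0 0 0 0 0;.5 0 0 0 0 0 0;.5 0 0 -.2 0 0 0;.5 0 0 -.6 0 0 0;.5 0 0 -1.2 0 0 0;.5 0 0 -2 0 0 0' 40; python3 plan.py 0.525 0.05 0.42 97
```

```text
t: 10.92
position: [0.5228, 0.1598, 0.2984]
ee_rot: [[-0.932, -0.362, -0.002], [-0.362, 0.932, -0.0], [0.002, 0.0, -1.0]]
force: [1.3, -0.0, 0.2]
opening: 0.0426
gripper_force: 0.0
t 10.93 pos [0.5228 0.1598 0.2984] F [ 1.3 -0.   0.2] open 0.0426 grip 0.0
yaw 111.23 tilt 0.10
shift [ 0.632 -1.718 -2.027] turn [ 1.000e-03 -9.000e-03  1.423e+00]
```

```bash
python3 -m jog '.8 .1 -.2 -.6 0 0 .1;.8 .2 -.6 -1.2 0 0 .4;.8 .4 -1 -1.8 0 0 .8;.8 .63 -1.5 -2 0 0 1.2;.8 .63 -1.7 -2 0 0 1.42;.8 .63 -1.7 -2 0 0 1.42' 40; python3 - <<'E'
from h import *
from cell import env
L=[]
for n,bs in(("top",((145,197),(322,197))),("side",((208,140),(217,255)))):
    c=env.camera(n); np.savez(n+"6.npz",**c)
    g=cv2.convertScaleAbs(c["color"][:,:,::-1],alpha=1.7,beta=10)
    L.append(np.hstack([cv2.resize(g[y:y+75,x:x+100],(400,300),interpolation=cv2.INTER_CUBIC) for x,y in bs]))
cv2.imwrite("pics/v5.png",np.vstack(L))
E
```

```text
t: 11.68
position: [0.5253, 0.0508, 0.4171]
ee_rot: [[-0.993, -0.122, -0.0], [-0.122, 0.993, 0.001], [0.0, 0.001, -1.0]]
force: [-0.1, -0.9, -0.6]
opening: 0.068
gripper_force: 0.0
```

View pics/v5.png

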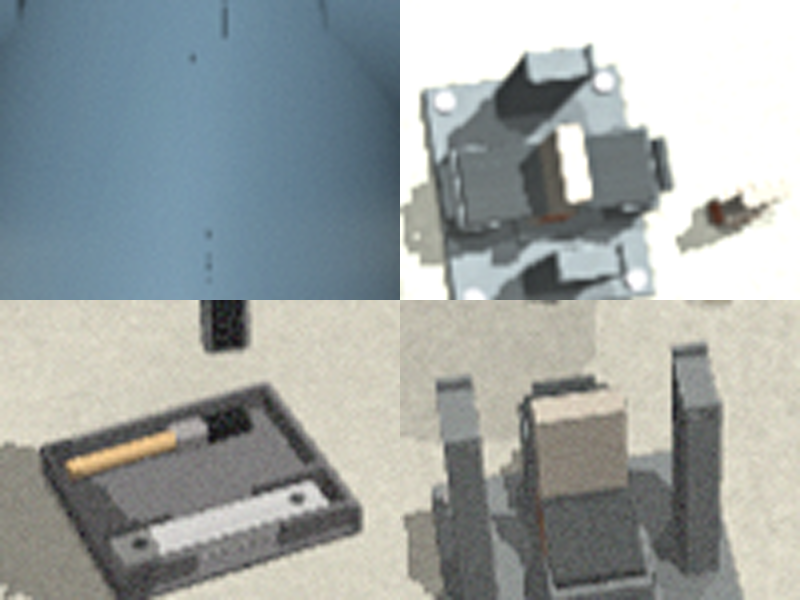

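The bar lies in the narrow compartment, with its holes at crop (139,543) and (297,498) in the side view. The sample tab top is at crop (574,162) in the top view and (580,405) in the side view.

```bash
python3 - <<'E'
from h import *
np.set_printoptions(precision=4,suppress=True)
T=dict(np.load("top6.npz"));S=dict(np.load("side6.npz"));a=np.radians(21.2);R=np.array([[np.cos(a),-np.sin(a)],[np.sin(a),np.cos(a)]])
A=onz(S,(242.3,200.3),.018);B=onz(S,(281.8,189.1),.018);m=(A+B)/2
print("bar",m,"tray",R.T@(m[:2]-[.5135,.1875]),np.degrees(np.arctan2(*(B-A)[1::-1])))
print("tabtop",onz(T,(365.2,237.2),.127),onz(S,(261.6,280.8),.127),tri(T,(365.2,237.2),S,(261.6,280.8)))
P=[onz(T,(322+(x-400)/4-.4,197+y/4-.4),.127)[:2] for x,y in((558,126),(582,123),(592,198),(566,203))]
print(np.array(P))
E
python3 plan.py .513 -.19 .34 96.8
```

```text
bar [0.5232 0.1573 0.018 ] tray [-0.0019 -0.0316] 19.59830116212022
tabtop [ 0.5135 -0.1911  0.127 ] [ 0.5147 -0.192   0.127 ] (array([ 0.5142, -0.1913,  0.1259]), np.float64(0.0010100292663414933))
[[ 0.5327 -0.1834]
 [ 0.5342 -0.196 ]
 [ 0.495  -0.1995]
 [ 0.4925 -0.1859]]
t 11.78 pos [0.525  0.0517 0.4165] F [0.  0.3 0.2] open 0.0685 grip 0.0
yaw 97.09 tilt 0.11
shift [ 0.693 -3.974  1.272] turn [ 0.005 -0.009  0.029]
```

```bash
python3 -m jog '.8 .1 -.5 .1 0 0 0;.8 .25 -1.4 .2 0 0 0;.8 .4 -2.3 .4 0 0 0;.8 .6 -3.2 .8 0 0 0;.8 .68 -3.8 1.1 0 0 0;.8 .68 -3.99 1.27 0 0 0;.8 .68 -3.99 1.27 0 0 0' 60; python3 plan.py .514 -.1913 .263 96.8
```

```text
t: 12.65
position: [0.5139, -0.1908, 0.3398]
ee_rot: [[-0.992, -0.123, -0.002], [-0.123, 0.992, 0.002], [0.002, 0.002, -1.0]]
force: [0.5, -0.3, 0.7]
opening: 0.0681
gripper_force: 0.0
t 12.65 pos [ 0.5139 -0.1908  0.3398] F [ 0.5 -0.3  0.7] open 0.0681 grip 0.0
yaw 97.06 tilt 0.17
shift [-0.004 -0.012  1.28 ] turn [ 0.013 -0.011  0.026]
```

```bash
python3 -m jog '.8 0 -.01 .4 0 0 0;.8 0 -.01 .8 0 0 0;.8 0 -.01 1.15 0 0 0;.8 0 -.01 1.28 0 0 0;.4 0 -.01 1.28 0 0 0;.2 0 -.01 1.28 0 0 0;.1 0 -.01 1.28 0 0 0;.1 0 -.01 1.28 0 0 0' 60; python3 -m jog '0 0 0 0 0 0 0;0 0 0 0 0 0 0;0 0 0 0 0 0 0;0 0 0 0 0 0 0' 80
```

```text
t: 13.65
position: [0.5145, -0.1919, 0.2653]
ee_rot: [[-0.992, -0.123, 0.002], [-0.123, 0.992, 0.001], [-0.002, 0.0, -1.0]]
force: [-0.6, 4.0, 5.5]
opening: 0.0123
gripper_force: 58.8
t: 14.15
position: [0.5144, -0.1919, 0.2653]
ee_rot: [[-0.992, -0.122, 0.002], [-0.122, 0.992, 0.001], [-0.002, 0.0, -1.0]]
force: [-0.9, 3.2, 6.7]
opening: 0.0119
gripper_force: 78.0
```

```bash
python3 -m jog '0 0 .09 .001 .125 0 0;0 0 .178 .004 .25 0 0;0 0 .267 .009 .375 0 0;0 0 .355 .016 .5 0 0;0 0 .355 .016 .5 0 0' 80; python3 plan.py .514 -.1913 .263 96.8
```

```text
t: 14.78
position: [0.5119, -0.1709, 0.2645]
ee_rot: [[-0.992, -0.122, 0.013], [-0.123, 0.989, -0.087], [-0.002, -0.088, -0.996]]
force: [-0.3, 0.9, 5.8]
opening: 0.0121
gripper_force: 78.2
t 14.78 pos [ 0.5119 -0.1709  0.2645] F [-0.3  0.9  5.8] open 0.0121 grip 78.22719097137451
yaw 97.03 tilt 5.07
shift [ 0.007 -0.338  0.056] turn [-0.507  0.014  0.023]
```

```bash
cat > rock.py <<'E'
import sys,numpy as np
from plan import plan
from scipy.spatial.transform import Rotation as Ro
a=np.radians(97.0); hy=np.array([np.cos(a),np.sin(a),0]); hx=np.array([np.sin(a),-np.cos(a),0])
R0=np.c_[-hx,hy,[0,0,-1]]
for th in map(float,sys.argv[1:]):
    Q=Ro.from_rotvec(-hx*np.radians(th)).as_matrix()
    p=np.array([.5144,-.1917,.020])+Q@[0,0,.2445]
    print("theta",th); plan(*p,0,R=Q@R0)
E
python3 rock.py 8 10.5
```

```text
theta 8.0
t 14.78 pos [ 0.5119 -0.1709  0.2645] F [-0.3  0.9  5.8] open 0.0121 grip 78.22719097137451
yaw 97.03 tilt 5.07
shift [0.001 0.221 0.021] turn [0.293 0.013 0.002]
theta 10.5
t 14.78 pos [ 0.5119 -0.1709  0.2645] F [-0.3  0.9  5.8] open 0.0121 grip 78.22719097137451
yaw 97.03 tilt 5.07
shift [0.001 0.398 0.034] turn [0.543 0.013 0.002]
```

```bash
python3 -m jog '0 0 .1 .01 .14 0 0;0 0 .21 .016 .28 0 0;0 0 .3 .023 .41 0 0;0 0 .38 .03 .53 0 0;0 0 .38 .03 .53 0 0;0 0 .38 .03 .53 0 0' 80; python3 -c "
from cell import env;import numpy as np;o=env.get_obs();print(np.round(o['torque'],2))"; python3 rock.py 0 -7
```

```text
t: 15.52
position: [0.5092, -0.1486, 0.2615]
ee_rot: [[-0.992, -0.12, 0.025], [-0.123, 0.976, -0.178], [-0.003, -0.18, -0.984]]
force: [-2.7, 2.5, 12.2]
opening: 0.0119
gripper_force: 79.3
[ 0.78  0.65 -0.12]
theta 0.0
t 15.53 pos [ 0.5092 -0.1486  0.2615] F [-2.7  2.5 12.2] open 0.0119 grip 79.27737951278687
yaw 97.01 tilt 10.36
shift [ 0.003 -0.72   0.081] turn [-1.036  0.016  0.002]
theta -7.0
t 15.53 pos [ 0.5092 -0.1486  0.2615] F [-2.7  2.5 12.2] open 0.0119 grip 79.27737951278687
yaw 97.01 tilt 10.36
shift [ 0.003 -1.204  0.2  ] turn [-1.736  0.016  0.003]
```

```bash
python3 -m jog '0 0 -.25 .01 -.35 0 0;0 0 -.5 .035 -.7 0 0;0 0 -.74 .075 -1.05 0 0;0 0 -.86 .1 -1.22 0 0;0 0 -.98 .13 -1.4 0 0;0 0 -1.1 .165 -1.57 0 0;0 0 -1.21 .2 -1.74 0 0;0 0 -1.21 .2 -1.74 0 0' 80;  python3 rock.py -10.5
```

```text
t: 16.52
position: [0.5183, -0.2213, 0.2633]
ee_rot: [[-0.993, -0.121, -0.011], [-0.122, 0.985, 0.126], [-0.004, 0.126, -0.992]]
force: [-2.1, 4.9, 17.2]
opening: 0.0124
gripper_force: 79.7
theta -10.5
t 16.52 pos [ 0.5183 -0.2213  0.2633] F [-2.1  4.9 17.2] open 0.0124 grip 79.73953485488892
yaw 97.03 tilt 7.25
shift [ 0.004 -0.249  0.016] turn [-0.325  0.023  0.004]
```

```bash
python3 -m jog '0 0 -.09 .0 -.12 0 0;0 0 -.17 .0 -.23 0 0;0 0 -.25 .005 -.34 0 0;0 0 -.25 .005 -.34 0 0;0 0 -.25 .005 -.34 0 0' 80;  python3 rock.py 0
```

```text
t: 17.15
position: [0.52, -0.2349, 0.2611]
ee_rot: [[-0.992, -0.121, -0.019], [-0.123, 0.975, 0.185], [-0.004, 0.186, -0.983]]
force: [-0.4, 8.7, 15.6]
opening: 0.012
gripper_force: 79.9
theta 0.0
t 17.15 pos [ 0.52   -0.2349  0.2611] F [-0.4  8.7 15.6] open 0.0120 grip 79.91295218467712
yaw 97.10 tilt 10.70
shift [0.003 0.724 0.079] turn [1.07  0.022 0.007]
```

```bash
python3 -m jog '0 0 .2 .01 .27 0 0;0 0 .4 .025 .54 0 0;0 0 .58 .05 .81 0 0;0 0 .72 .075 1.07 0 0;0 0 .72 .075 1.07 0 0' 80;  python3 plan.py .5144 -.1917 .2645 97
```

```text
t: 17.77
position: [0.5146, -0.1911, 0.2653]
ee_rot: [[-0.992, -0.125, 0.005], [-0.125, 0.992, 0.001], [-0.005, 0.0, -1.0]]
force: [-4.4, 8.3, 21.2]
opening: 0.012
gripper_force: 80.6
t 17.77 pos [ 0.5146 -0.1911  0.2653] F [-4.4  8.3 21.2] open 0.0120 grip 80.56517243385315
yaw 97.17 tilt 0.30
shift [ 0.004 -0.01   0.013] turn [0.    0.03  0.017]
```

```bash
python3 -m jog '0 0 -.01 -.05 0 0 0;0 0 -.01 -.1 0 0 0;0 0 -.01 -.15 0 0 0;0 0 -.01 -.15 0 0 0' 80;  python3 plan.py .5144 -.1917 .35 97
```

```text
t: 18.27
position: [0.5137, -0.1931, 0.2701]
ee_rot: [[-0.992, -0.123, -0.001], [-0.123, 0.992, 0.0], [0.001, 0.0, -1.0]]
force: [0.2, 5.4, -1.6]
opening: 0.0122
gripper_force: 78.0
t 18.27 pos [ 0.5137 -0.1931  0.2701] F [ 0.2  5.4 -1.6] open 0.0122 grip 77.98192620277405
yaw 97.04 tilt 0.08
shift [-0.012  0.023 -1.332] turn [ 0.001 -0.008  0.004]
```

```bash
python3 -m jog '0 0 .01 -.1 0 0 0;0 0 .01 -.2 0 0 0;0 0 .01 -.3 0 0 0;0 0 .01 -.3 0 0 0' 80;  python3 plan.py .5144 -.1917 .35 97
```

```text
t: 18.77
position: [0.5142, -0.1933, 0.2898]
ee_rot: [[-0.992, -0.122, 0.001], [-0.122, 0.992, -0.004], [-0.0, -0.004, -1.0]]
force: [-1.6, 2.4, -0.5]
opening: 0.012
gripper_force: 78.8
t 18.77 pos [ 0.5142 -0.1933  0.2898] F [-1.6  2.4 -0.5] open 0.0120 grip 78.75365138053894
yaw 97.02 tilt 0.22
shift [-0.007  0.023 -1.004] turn [-0.022  0.002  0.002]
```

It's lifting freely, with its shoulders past the jaws.

```bash
python3 -m jog '0 0 .02 -.15 0 0 0;0 0 .02 -.35 0 0 0;0 0 .02 -.55 0 0 0;0 0 .02 -.75 0 0 0;0 0 .02 -.9 0 0 0;0 0 .02 -1 0 0 0;0 0 .02 -1 0 0 0;0 0 .02 -1 0 0 0' 80;  python3 -m jog '0 0 0 0 0 0 0;0 0 0 0 0 0 0;0 0 0 0 0 0 0;0 0 0 0 0 0 0' 80; python3 - <<'E'
from h import *
from cell import env
c=env.camera("side"); cv2.imwrite("pics/end.png",c["color"][:,:,::-1]); d=np.load("side0.npz")["color"]
hsv=cv2.cvtColor(c["color"],cv2.COLOR_RGB2HSV).astype(int)[200:350,215:310]
# sample: beige pixels (hue ~10-25, sat 25-80) bigger component
m=((hsv[...,0]>5)&(hsv[...,0]<25)&(hsv[...,1]>25)&(hsv[...,1]<90)&(hsv[...,2]>60)).astype(np.uint8)
n,l,s,k=cv2.connectedComponentsWithStats(m); i=np.argsort(-s[1:,4])[:3]+1; print(s[i]+[215,200,0,0,0])
q=proj(c,[[.5144,-.204,.097],[.5144,-.204,.207]]); print("expected foot/top px",q)
E
```

```text
t: 19.77
position: [0.5139, -0.1918, 0.3486]
ee_rot: [[-0.992, -0.122, -0.0], [-0.122, 0.992, -0.003], [0.001, -0.003, -1.0]]
force: [-0.2, 1.1, -1.5]
opening: 0.0124
gripper_force: 78.6
t: 20.27
position: [0.514, -0.1918, 0.3489]
ee_rot: [[-0.992, -0.122, 0.0], [-0.122, 0.992, -0.003], [0.0, -0.003, -1.0]]
force: [-0.1, 0.7, -1.5]
opening: 0.0121
gripper_force: 78.6
[[230 238  47  57 675]
 [291 207  16  21  83]
 [275 225  21  27  76]]
expected foot/top px [[262.23406926 297.04681553]
 [259.90998125 254.85698484]]
```

```bash
python3 -c "
from cell import env; print(env.close_job())"
```

```text
the job is handed in; nothing more can be done
None
```

I handed the job in at about 20 s; no verdict came back. The bar is lying in the narrow compartment, and the sample is freed and held upright, with its foot about 2 cm above the jaws. On the first attempt the bar landed on a compartment wall (about 72 N at the wrist), so I backed off, corrected the position and set it down. I judged the jaws pushed back from the tilt (about 10° each way) and the free lift; the jaws themselves were not measured.

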